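# Push the retaining clip onto the wagon axle

### The arm

A 6-joint arm with a two-finger parallel gripper is mounted at the origin on the work surface. World frame = base frame: x ahead of the robot, y to its left, z up, the work surface at z = 0. Lengths are in mm, angles in rad, forces in N, time in s.
With the tool pointing down it reaches from about 225 to 725 mm from the base axis. Payload 3.1 kg.
Tool frame: the origin (TCP) lies on the centre line of the jaws, within the pads' length; the fingertips stand 14 mm ahead of it and the grasp point (between the pads) lies 5 mm behind it; z points along the fingers, y is the line along which they close (so a half turn about z gives the same grasp; the last joint's range is limited). The gripper opens to 85 mm and grips with 20 to 120 N. Pads are 22 mm wide; open, the fingers measure 114 mm over their backs; the gripper's body (76 mm by 85 mm) begins 54 mm behind the grasp point. The pads swing forward as they close: fully open they stand 13 mm farther back than shut.
Start: joints at [-1.44, 0.048, 0.099, 1.622, 0, 1.443], TCP at [134.343, -507.513, 245.312] pointing down, gripper open.
Joint ranges: [-2.91, 2.91], [-0.99, 1.94], [-1.21, 1.42], [-2.12, 2.29], [-1.49, 1.47], [-3.14, 3.14]. Speed limits (rad/s): [2.79, 2.79, 3.14, 3.14, 3.14, 3.14].

### API

Orientations are given as a 3x3 rotation matrix whose columns are the frame's x, y, z axes.
In Python, from cell import manip gives the robot as it stands. Calls block until the motion is done:
- manip.move_to(position, orientation): joint-space move of the TCP to a pose.
- manip.movel(position, max_speed=150, orientation=None, guard=None): straight line of the TCP; orientation=None keeps the orientation; max_speed is the mean speed in mm/s. With guard (N) it stops when the force on the tool has changed by that much, and returns True; else False.
- manip.movej(angles): joint-space move.
- manip.ungrasp() and manip.gripper_close(strength=None): open the fingers fully, or close them until they stop; strength is the grip in N (None keeps the last).
- manip.dwell(seconds).
- manip.solve_ik(position, orientation): joint angles nearest the present ones, or None.
- manip.camera(name): name is "side" or "top" or "wrist"; returns a dict with "frame" (384x512x3 uint8, blue, green, red), "fovy" (degrees; the focal length in pixels is half the picture's height over the tangent of half this angle, whatever the lens; pixels are square), "cx", "cy" (the principal point, pixels), "k1" (the pictures are not rectified: a ray, as slopes to the right and down, at radius r is drawn at 1 + k1 r^2 times it, then the intrinsics apply), "view" (4x4, takes a point from world to camera coordinates). Camera axes: x right, y down, z forward; pixel columns grow to the right and rows downward; lengths in mm; the calibration is good to about 2 mm. A picture is of the moment at which its call begins. There is no depth.
A pose or a line that the arm cannot do raises manip.IKError and nothing moves.
- manip.sign_off(): hands the job in; it is judged then, once.
Readings, each from a call of its own:
- manip.current_time(): time.
- manip.current_joint_positions(): joint angles.
- manip.current_joint_velocities(): joint speeds.
- manip.current_joint_torque(): joint torques, N m.
- manip.current_tcp_pos(): TCP position.
- manip.current_tool_rot(): TCP orientation.
- manip.current_ft_force(): force on the tool from outside, world axes, zero at the start.
- manip.current_moment(): the same for the moment, N m.
- manip.current_grip_width(): opening from 0.0 (shut) to 1.0 (fully open).
- manip.current_grasp_force(): force on a finger pad.
Only numpy, scipy, OpenCV 4.12 (cv2) and the standard library are available. Lean on these libraries where they do the work, as an engineer would, in place of code of your own. Each camera call takes 0.05 s, during which the arm holds its last target. There are 200 camera calls.

### The job

The wheel of the old pull wagon is already on its upright axle; pick up the loose steel clip by its yellow grip and press it sideways into the axle groove just above the red hub until it snaps fully home, then let go. Feel for the hub face and press gently, never forcing clip, wheel or axle, and leave the toy truck, the jar and the pot where they are.

Things in the scene. Friction and masses are not known exactly. Their poses are not given: they have to be found in the camera images.
- clip: Loose steel push-on retaining clip, U-shaped, lying flat: 4 mm thick, 64 mm long, 28 mm wide, 74 g, slippery. Origin: centre of its seat, on its underside (it comes onto the axle's centre line); z up, x out of the open mouth. The seat's back, 7.2 mm behind the origin, is a hard stop against the groove core.
- grip (a point): Centre of the clip's yellow plastic thumb grip, 43 mm behind the seat centre (clip x = -43 mm) and 19 mm above the clip's underside. The grip is 22 mm long along clip x, 14 mm thick along y, 30 mm tall (4 to 34 mm above the underside); take it from above across its thickness. Axes as the clip's.
- mouth (a point): Front of the clip's two sprung jaws, 9.5 mm ahead of the seat centre, on the underside; axes as the clip's. Rounded jaw tips leave a 9.4 mm opening: pushed along x they spread over the 14 mm groove core with a peak of roughly 5 to 10 N, and snap shut by themselves over the last 6 mm. They cannot spread enough for the 20 mm axle head.
- axle (a point): Point fixed to the beam, on the upright axle's centre line (z up), at the MEAN height of the red hub's flat top (a disc 68 mm wide). The true hub face, with wheel, axle and groove, stands up to 15 mm higher or lower, differently each time: feel for it. It does not move. From the hub face up: groove core 14 mm wide, 5.5 mm high; rough axle head 20 mm wide, top 33 mm above the hub face.
- beam: Wooden beam, fixed, that carries wheel and axle: 100 mm wide, 40 mm high, from y = -260 to +60 mm; origin on the table under the axle. The black tyre, 170 mm wide, has its top 18 mm below the hub face. The clip enters the groove from any side, level, with its underside 0 to 1.5 mm above the hub face (it may slide on it); higher up it jams against the axle head.
- truck: Toy truck, red cab and green bed, 160 x 84 x 90 mm, loose; origin under its centre. Leave alone.
- jar: Closed jar, 72 mm diameter, 85 mm high, loose; origin under its centre. Leave alone.
- pot: Terracotta cup-shaped pot, 90 mm rim, 80 mm high, loose; origin under its centre. Leave alone.
Mind the look-alikes: they are no part of the job. Of the things shaped like the clip, the steel one is meant.

How it is judged (in metres and radians):
At the end, for the whole second after the job is handed in: The clip sits snapped into the groove: its seat centre within 2 mm of the axle's centre line, level within 0.12 rad, its underside between 16.5 mm below and 17.5 mm above the axle point (in the groove whatever the hub's height, not on top of the axle), at rest (horizontal distance between clip and axle below 0.002 m and z of clip in the frame of axle between -0.0165 and 0.0175 m and angle between clip's own z axis and vertical below 0.12 rad and linear speed of clip below 0.01 m/s); the robot touches nothing.
It fails at once if the clip is pressed on the wheel, hub or axle with more than 25 N (contact force between clip and beam above 25 N).
It fails at once if the robot itself pushes on the wheel or beam with more than 15 N (contact force between any of the fingers, the arm and beam above 15 N).
It fails at once if the truck, the jar or the pot is shifted by more than 30 mm (distance of any of truck, jar, pot from where it was at the start of the episode above 0.03 m).
It also fails if it takes over 54 s, if anything falls off the work surface, if the arm or the gripper's body presses on something with over 40 N, if the wrist force passes 120 N, or if a joint passes its speed limit or range.

## Working session

There is one attempt and no reset: what is moved stays moved. The work goes in short steps, each a Python script; the robot and the scene stay as the last script left them, time stands still between calls to the robot, and variables do not carry over. Pictures are saved under pics/ and viewed, at most 10 in all, crops included, and the job is handed in when it is done.

```bash
mkdir -p pics
cat > h.py <<'E'
import numpy as np, cv2
from cell import manip
def ray(c,u,v):
    f=c["frame"].shape[0]/2/np.tan(np.radians(c["fovy"])/2)
    K=np.array([[f,0,c["cx"]],[0,f,c["cy"]],[0,0,1.]])
    d=np.array([(u-c["cx"])/f,(v-c["cy"])/f]);s=d.copy()
    for _ in range(30): s=d/(1+c["k1"]*(s@s))
    V=np.array(c["view"]);R=V[:3,:3];o=-R.T@V[:3,3]
    return o,R.T@np.array([s[0],s[1],1.])
def onz(c,u,v,z):
    o,d=ray(c,u,v);return o+d*(z-o[2])/d[2]
def proj(c,p):
    V=np.array(c["view"]);q=V[:3,:3]@np.array(p)+V[:3,3];s=q[:2]/q[2]
    f=c["frame"].shape[0]/2/np.tan(np.radians(c["fovy"])/2)
    return s*(1+c["k1"]*(s@s))*f+[c["cx"],c["cy"]]
def tri(c1,p1,c2,p2):
    o1,d1=ray(c1,*p1);o2,d2=ray(c2,*p2)
    t=np.linalg.lstsq(np.c_[d1,-d2],o2-o1,rcond=None)[0]
    a=o1+d1*t[0];b=o2+d2*t[1];return (a+b)/2,np.linalg.norm(a-b)
def down(a): # tool y (closing line) at angle a+90 from world x ; tool x along a
    c,s=np.cos(a),np.sin(a);return np.array([[c,s,0],[s,-c,0],[0,0,-1.]])
E
python3 - <<'E'
from h import *
import pickle
cs={n:manip.camera(n) for n in("top","side","wrist")}
pickle.dump(cs,open("c0.pkl","wb"))
cv2.imwrite("pics/a.png",cv2.resize(cs["top"]["frame"],(800,600)))
cv2.imwrite("pics/b.png",cv2.resize(cs["side"]["frame"],(800,600)))
for n,c in cs.items():
    V=np.array(c["view"]);print(n,c["fovy"],c["cx"],c["cy"],c["k1"],-V[:3,:3].T@V[:3,3])
print(manip.current_tool_rot(),manip.current_ft_force())
E
```

```text
top 51.24427213737637 254.35691063274282 189.16578058928602 -0.0023424810259316895 [490.75848145 153.04126718 946.7008514 ]
side 45.972730243885344 258.48784805796 190.4156633129612 -0.07315245245713808 [ 323.33665229 -476.57167816  774.05525528]
wrist 58.154546765474315 253.36407179206566 183.46339912619416 0.022532149370520962 [ 212.81307574 -485.90149777  373.03262857]
[[ 9.66704154e-01  2.55896518e-01 -2.26585641e-04]
 [ 2.55896503e-01 -9.66702495e-01  1.80739499e-03]
 [ 2.43465180e-04 -1.80519871e-03 -9.99998341e-01]] [-0.15335342  0.16872892 -0.20017781]
```

View pics/a.png

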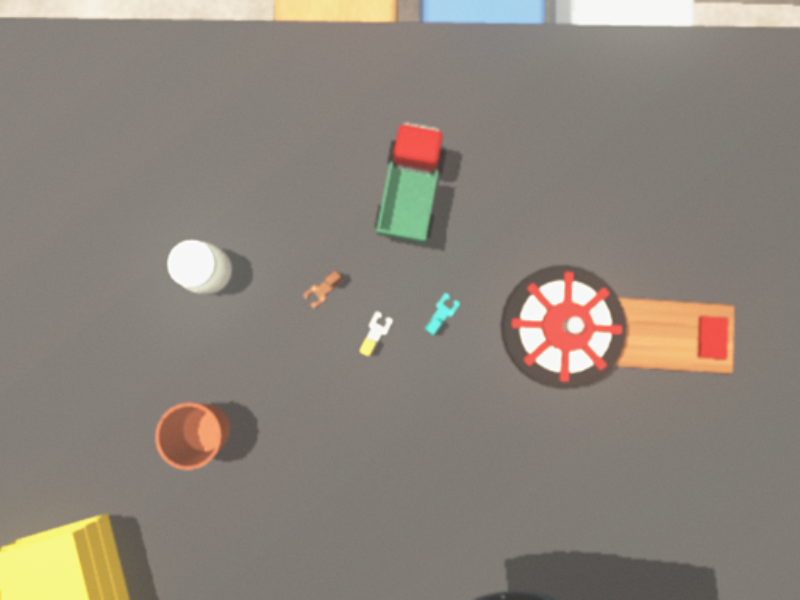

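View pics/b.png

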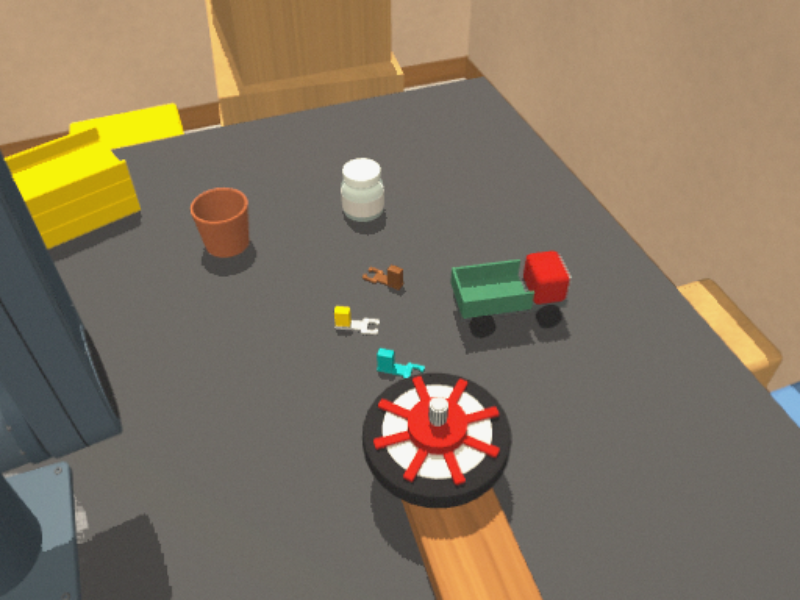

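The top view (800x600) shows three clip shapes: brown at (323,289), turquoise at (442,313), and bare grey-white metal with a yellow grip at (377,333). Only the last fits "steel, yellow grip"; in the side view it is at (357,321). The axle head is at top (575,325), side (438,405). Next I'll confirm the clip in a crop and measure.

Run:
```python
from h import *
import pickle
cs=pickle.load(open("c0.pkl","rb"));t,s=cs["top"],cs["side"]
a=cv2.resize(t["frame"][185:245,215:305],(400,267),interpolation=cv2.INTER_CUBIC)
b=cv2.resize(t["frame"][165:255,315:405],(400,400),interpolation=cv2.INTER_CUBIC)
d=cv2.resize(s["frame"][190:220,205:250],(400,267),interpolation=cv2.INTER_CUBIC)
e=cv2.resize(s["frame"][235:325,230:330],(400,333),interpolation=cv2.INTER_CUBIC)
im=np.zeros((600,800,3),np.uint8);im[:267,:400]=a;im[:267,400:]=d;im[267:,:400]=b[:333];im[267:,400:]=e
cv2.imwrite("pics/c.png",im)
def cen(c,box,f):
    x0,y0,x1,y1=box;h=cv2.cvtColor(c["frame"],cv2.COLOR_BGR2HSV)[y0:y1,x0:x1].astype(int)
    m=f(h[...,0],h[...,1],h[...,2]);y,x=np.nonzero(m);return np.array([x.mean()+x0,y.mean()+y0]),len(x)
yel=lambda h,s,v:(h>18)&(h<38)&(s>120)&(v>90)
wh=lambda h,s,v:(s<60)&(v>140)
p,n=cen(t,(220,190,260,235),yel);q,m=cen(s,(205,190,250,220),yel);print("grip",p,n,q,m,tri(t,p,s,q))
p1,n=cen(t,(220,190,260,235),wh);print("steel",p1,n,onz(t,*p1,4),"yel@34",onz(t,*p,34))
red=lambda h,s,v:((h<8)|(h>172))&(s>120)&(v>90)
# axle head (low saturation blob inside hub)
p,n=cen(t,(357,200,378,217),lambda h,s,v:(s<90)&(v>90));q,m=cen(s,(272,252,288,275),lambda h,s,v:(s<90)&(v>60));print("head",p,n,q,m,tri(t,p,s,q))
for z in(90,110,130,150):print(z,onz(t,*p,z))
```

```text
grip [235.38095238 222.76190476] 21 [218.77777778 201.97777778] 135 (array([486.58087433, 197.43045431,  23.00291483]), np.float64(2.7571428787930476))
steel [241.41125541 209.11688312] 231 [517.31791874 185.06937712   4.        ] yel@34 [485.31406323 197.25239881  34.        ]
head [367.12931034 207.84482759] 116 [280.30769231 261.24886878] 221 (array([519.74257294, -73.26343448, 137.98610622]), np.float64(0.43625803105926375))
90 [521.2415133  -86.61832735  90.        ]
110 [520.52987558 -81.02338498 110.        ]
130 [519.81823787 -75.42844261 130.        ]
150 [519.10660015 -69.83350024 150.        ]
```

View pics/c.png

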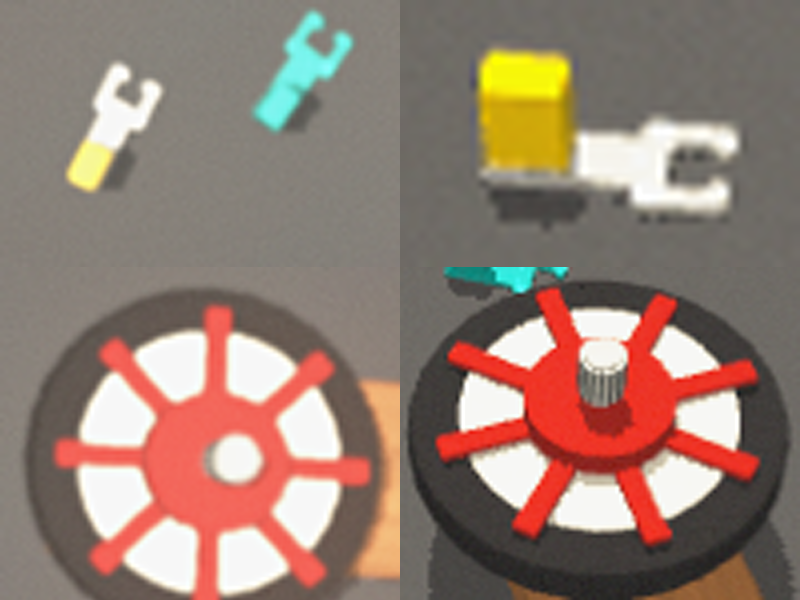

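The crop confirms it: bare steel clip with yellow grip (left panels), mouth toward world +x and slightly -y. I'll look at it from close up with the wrist camera.

```bash
cat >> h.py <<'E'
import pickle
def camTool():
    c=pickle.load(open("c0.pkl","rb"))["wrist"];V=np.array(c["view"])
    R=np.array([[9.66704154e-01,2.55896518e-01,-2.26585641e-04],[2.55896503e-01,-9.66702495e-01,1.80739499e-03],[2.43465180e-04,-1.80519871e-03,-9.99998341e-01]])
    p=np.array([134.343,-507.513,245.312])
    return R.T@(-V[:3,:3].T@V[:3,3]-p), R.T@V[:3,:3].T[:,2]
def aim(target,a,tz): # TCP position whose wrist optical axis hits target
    o,d=camTool();R=down(a);o=R@o;d=R@d
    k=(target[2]-tz-o[2])/d[2];h=o+d*k
    return np.array([target[0]-h[0],target[1]-h[1],tz])
E
python3 - <<'E'
from h import *
print(camTool())
a=-0.37;P=aim([500,190,15],a,150);print(P)
for aa in(a,a+np.pi,a-np.pi):print(aa,manip.solve_ik(P,down(aa)))
manip.move_to(P,down(a));manip.dwell(0.3)
c=manip.camera("wrist");pickle.dump(c,open("c1.pkl","wb"))
cv2.imwrite("pics/d.png",cv2.resize(c["frame"],(800,600)));print(manip.current_time(),manip.current_joint_positions())
E
```

```text
(array([  81.41875155,   -1.04223509, -127.69913636]), array([-3.16594482e-01,  2.86572470e-04,  9.48560937e-01]))
[505.48863081 186.8384024  150.        ]
-0.37 [ 0.22958528  0.08365086 -0.05257651  1.43456895  0.         -2.54200737]
2.771592653589793 [ 0.22958528  0.08365086 -0.05257651  1.43456895  0.          0.59958528]
-3.5115926535897932 [ 0.22958528  0.08365086 -0.05257651  1.43456895  0.          0.59958528]
3.825 [ 2.29290302e-01  8.36343772e-02 -5.25455000e-02  1.43460187e+00
  1.97958478e-05 -2.54200353e+00]
```

View pics/d.png

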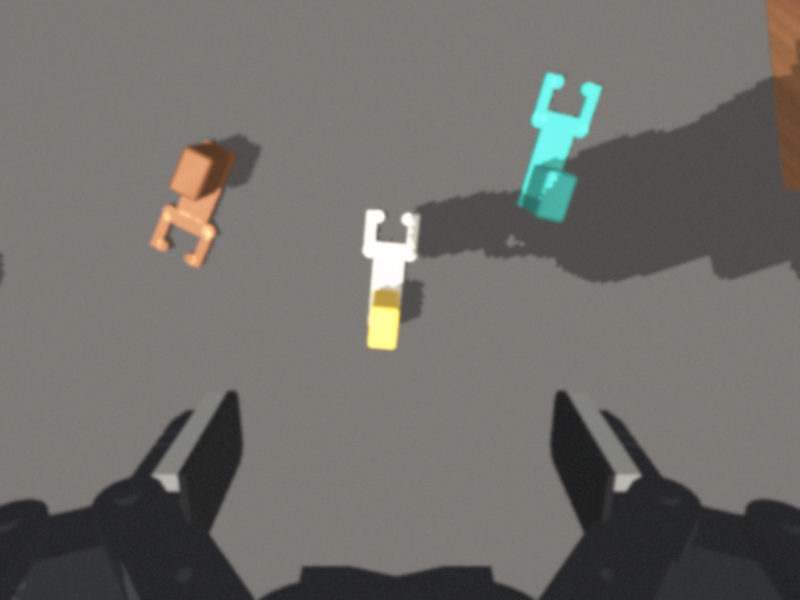

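Wrist view: steel clip at the centre (jaw tips at (374,215) and (409,217), yellow grip top at (384,328)), with the look-alikes well clear at (195,200) and (555,150). Measuring axis and grip on their known planes.

Run:
```python
from h import *
c=pickle.load(open("c1.pkl","rb"));h=cv2.cvtColor(c["frame"],cv2.COLOR_BGR2HSV).astype(int)
H,S,Vv=h[...,0],h[...,1],h[...,2]
box=np.zeros(H.shape,bool);box[125:232,225:280]=1
st=box&(S<50)&(Vv>165);ye=box&(H>15)&(H<40)&(S>90)
yt=ye&(Vv>215)
def pts(m,z):
    y,x=np.nonzero(m);return np.array([onz(c,u,v,z)[:2] for u,v in zip(x,y)],np.float32)
ps=pts(st,4);py=pts(yt,34)
for n,p in(("steel",ps),("ytop",py)):
    r=cv2.minAreaRect(p);print(n,len(p),p.mean(0),r)
# axis direction: steel edges mean-by-bin
r=cv2.minAreaRect(py);g=np.array(r[0])
s=np.array(cv2.minAreaRect(ps)[0]);v=s-g;print("angle",np.arctan2(v[1],v[0]),np.linalg.norm(v))
vis=pts(ye,34);print(len(vis))
```

```text
steel 1208 [515.4968  187.62387] ((507.88037109375, 190.59413146972656), (28.91878890991211, 60.535526275634766), 66.5582046508789)
ytop 491 [487.97177 200.60384] ((490.9758605957031, 198.96315002441406), (14.395936965942383, 29.619962692260742), 61.3279914855957)
angle -0.45970070852838285 18.862739640552764
686
```

Run:
```python
from h import *
a=-0.409;g=np.array([487.6,199.7]);R=down(a)
manip.move_to([*g,80],R);manip.movel([*g,20],120,guard=8)
print(manip.current_tcp_pos())
manip.gripper_close(60);print(manip.current_grip_width(),manip.current_grasp_force(),manip.current_tcp_pos())
manip.movel([*g,235],200)
print(manip.current_grip_width(),manip.current_grasp_force(),manip.current_ft_force())
P=aim([519,-74,140],a,235)
manip.move_to(P,R);manip.dwell(.3);c1=manip.camera("wrist")
manip.movel(P+[0,-60,0],200);manip.dwell(.3);c2=manip.camera("wrist")
pickle.dump((c1,c2,manip.camera("side")),open("c2.pkl","wb"))
im=np.hstack([cv2.resize(x["frame"],(400,300)) for x in(c1,c2)]);cv2.imwrite("pics/e.png",im)
print(P,manip.current_joint_positions(),manip.current_time())
```

```text
[488.90179463 199.86553408  21.3785683 ]
0.15608714770079432 58.66685092449188 [487.89875876 199.80154225  20.33136272]
0.15067875728162297 58.43430519104004 [ 0.00431789  0.06878931 -1.18268434]
[512.10702727 -72.07488956 235.        ] [-3.78256029e-01  5.54903598e-02  8.66122896e-02  1.60180660e+00
  8.90850896e-05 -3.11174988e+00] 9.0
```

View pics/e.png

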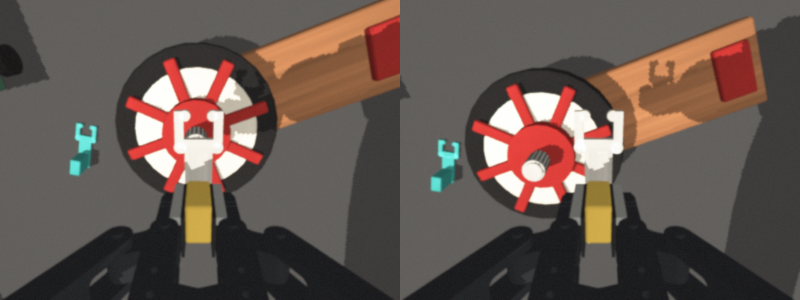

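The clip is held upright between the pads, and the weight fits. In the right view the axle head is at (535,168). I'll take two clearer views of the head at the planned approach angle, and triangulate the clip too.

```bash
cat > m.py <<'E'
from h import *
def masks(c,A):
    h=cv2.cvtColor(c["frame"],cv2.COLOR_BGR2HSV).astype(int);H,S,V=h[...,0],h[...,1],h[...,2]
    p=proj(c,A);yy,xx=np.mgrid[:384,:512];near=np.hypot(xx-p[0],yy-p[1])<28
    n,l,st,ce=cv2.connectedComponentsWithStats((near&(S<60)&(V>175)).astype(np.uint8))
    return [(st[i,4],ce[i],st[i,:4]) for i in range(1,n) if st[i,4]>40],p
E
python3 - <<'E'
from m import *
a=-0.6;R=down(a);u=np.array([np.cos(a),np.sin(a),0]);n=np.array([-u[1],u[0],0])
A=np.array([519.7,-73.3,0]);cs=[]
for k in(45,-45):
    manip.move_to(A-110*u+k*n+[0,0,235],R);manip.dwell(.3);c=manip.camera("wrist");cs.append(c)
    for r in masks(c,[519.7,-73.3,140])[0]:print(r)
    print(proj(c,[519.7,-73.3,140]))
pickle.dump(cs,open("c3.pkl","wb"))
ims=[]
for c in cs:
    p=proj(c,[519.7,-73.3,140]).astype(int);x0=max(p[0]-60,0);y0=max(p[1]-60,0)
    print(x0,y0);ims.append(cv2.resize(c["frame"][y0:y0+120,x0:x0+120],(400,400)))
cv2.imwrite("pics/f.png",np.hstack(ims));print(manip.current_joint_positions(),manip.current_time())
E
```

```text
(np.int32(1125), array([328.68888889,  18.60711111]), array([311,   0,  37,  39], dtype=int32))
[329.44901844  16.68391651]
(np.int32(1060), array([174.69433962,  17.22735849]), array([157,   0,  36,  37], dtype=int32))
[178.15883043  14.99215287]
269 0
118 0
[-2.83185149e-01 -2.62189341e-01 -2.06165694e-01  1.62709108e+00
  1.09283007e-04 -2.82614117e+00] 10.8583
```

View pics/f.png

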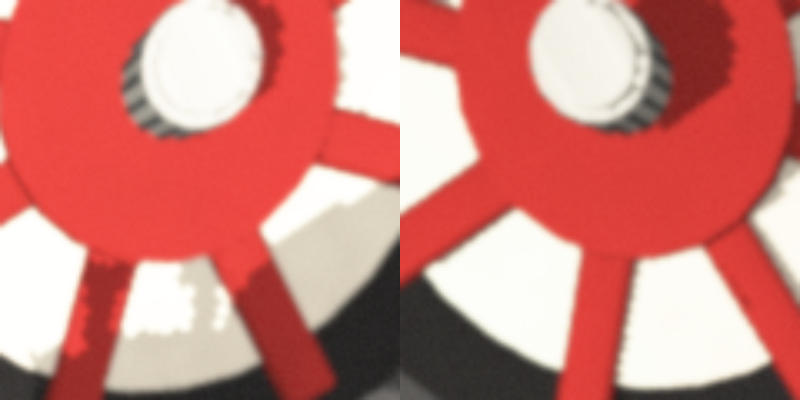

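The head top shows as a clean bright disc in both views, at full-frame (329,19) and (175,17). Triangulating, then checking from a hover with the clip just behind the axle.

Run:
```python
from m import *
c1,c2=pickle.load(open("c3.pkl","rb"))
T,e=tri(c1,(329.,19.),c2,(174.8,17.4));print(T,e)
a=-0.6;R=down(a);u=np.array([np.cos(a),np.sin(a),0])
A=np.array([T[0],T[1],0]);cs=[]
for back,z in((85,210),(70,190)):
    manip.movel(A-back*u+[0,0,z],150,orientation=R);manip.dwell(.3);c=manip.camera("wrist");cs.append(c)
    print(masks(c,T),[onz(c,*r[1],T[2]) for r in masks(c,T)[0]])
pickle.dump(cs,open("c4.pkl","wb"))
cv2.imwrite("pics/g.png",cv2.resize(cs[1]["frame"],(800,600)));print(manip.current_tcp_pos(),manip.current_time())
```

```text
[518.8210739  -71.36802816 144.64578198] 0.07432782498738487
([(np.int32(1194), array([253.11557789,  59.63065327]), array([235,  40,  37,  40], dtype=int32))], array([253.14185145,  60.37920241])) [array([519.13570541, -71.56661939, 144.64578198])]
([(np.int32(1338), array([253.97907324,  91.46113602]), array([234,  70,  41,  43], dtype=int32))], array([254.27401181,  91.9642161 ])) [array([519.09909166, -71.38280435, 144.64578198])]
[461.1829076  -31.73578435 190.62788546] 12.4083
```

View pics/g.png

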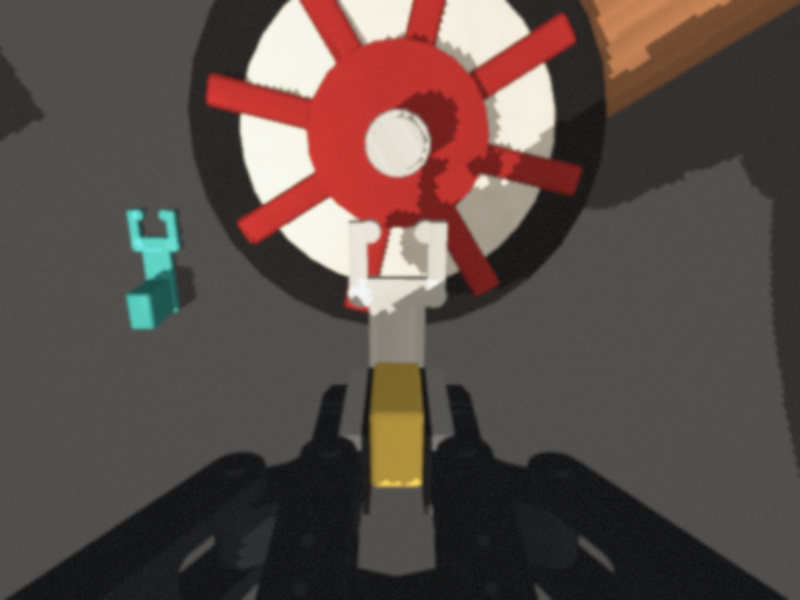

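Run:
```python
from m import *
c=pickle.load(open("c4.pkl","rb"))[1];a=-0.6;R=down(a);u=np.array([np.cos(a),np.sin(a),0]);n=np.array([-u[1],u[0],0])
A=np.array([519.1,-71.5,0]);t=manip.current_tcp_pos()
M=onz(c,254.7,142,t[2]-20.3+4);print("mouth fwd,lat rel TCP",(M-t)@u,(M-t)@n,"axle",(A-t)@u,(A-t)@n)
P=A-69*u
manip.movel(P+[0,0,142],100,orientation=R);manip.dwell(.3)
f0=np.array(manip.current_ft_force());print(manip.current_tcp_pos(),f0)
hit=manip.movel(P+[0,0,122],8,guard=1.5);manip.dwell(.1)
t=manip.current_tcp_pos();print(hit,t,np.array(manip.current_ft_force())-f0)
for k in range(8):
    f=np.array(manip.current_ft_force())-f0
    if f[2]<0.4:break
    t=manip.current_tcp_pos();manip.movel([P[0],P[1],t[2]+.3-.0],5);manip.dwell(.1)
    print(manip.current_tcp_pos(),f)
print(manip.current_time())
```

```text
mouth fwd,lat rel TCP 51.19355013353244 -0.3077850396197315 axle 70.25360414996143 -0.11637306704439276
[462.64524427 -32.62437022 142.75987848] [ 0.01514032 -0.15212246 -0.28960215]
True [462.12901932 -32.52336615 133.39721619] [0.0673201  0.50992577 5.06721619]
[462.17886424 -32.55745731 133.59198498] [0.0673201  0.50992577 5.06721619]
[462.00628297 -32.5320675  133.65842646] [0.19076811 0.1765448  3.00840291]
[461.89303455 -32.47032563 133.68897569] [0.09339066 0.34513753 1.65650333]
[461.9071026  -32.46583377 133.74893727] [0.853589   0.0516625  0.48074482]
16.3667
```

Hub contact felt at TCP z≈133.7, so the hub face is ≈113.4, which agrees with vision at 111.6 ±2. Lifting a hair and pressing in.

Run:
```python
from m import *
a=-0.6;u=np.array([np.cos(a),np.sin(a),0]);n=np.array([-u[1],u[0],0]);A=np.array([519.1,-71.5,0])
def st(s):
    t=manip.current_tcp_pos();f=np.array(manip.current_ft_force());print(s,round((t-A)@u,2),round((t-A)@n,2),t[2].round(2),"F u,n,z",(f@u).round(2),(f@n).round(2),f[2].round(2))
P=A-69*u;st("0")
manip.movel(P+[0,0,134.2],5);manip.dwell(.2);st("up")
z=134.2
for s in(-58,-53,-50,-47,-45,-43.5):
    h=manip.movel(A+s*u+[0,0,z],12,guard=12);st((s,h))
    if h:break
c=manip.camera("wrist");pickle.dump(c,open("c5.pkl","wb"));cv2.imwrite("pics/i.png",cv2.resize(c["frame"],(800,600)));print(manip.current_time())
```

```text
0 -69.24 -0.08 133.75 F u,n,z 0.51 0.36 -0.21
up -69.1 -0.03 134.07 F u,n,z 0.03 0.14 0.31
(-58, False) -58.06 0.0 134.18 F u,n,z -0.23 -0.54 -0.52
(-53, False) -53.93 -0.03 133.87 F u,n,z -3.4 -0.33 0.03
(-50, False) -51.38 -0.04 133.88 F u,n,z -5.16 0.26 1.62
(-47, False) -45.31 0.04 134.61 F u,n,z 2.39 -0.49 -1.75
(-45, False) -43.61 0.04 134.72 F u,n,z 3.03 -0.44 -0.55
(-43.5, False) -43.17 0.03 134.37 F u,n,z 1.6 -0.14 -0.41
19.8917
```

View pics/i.png

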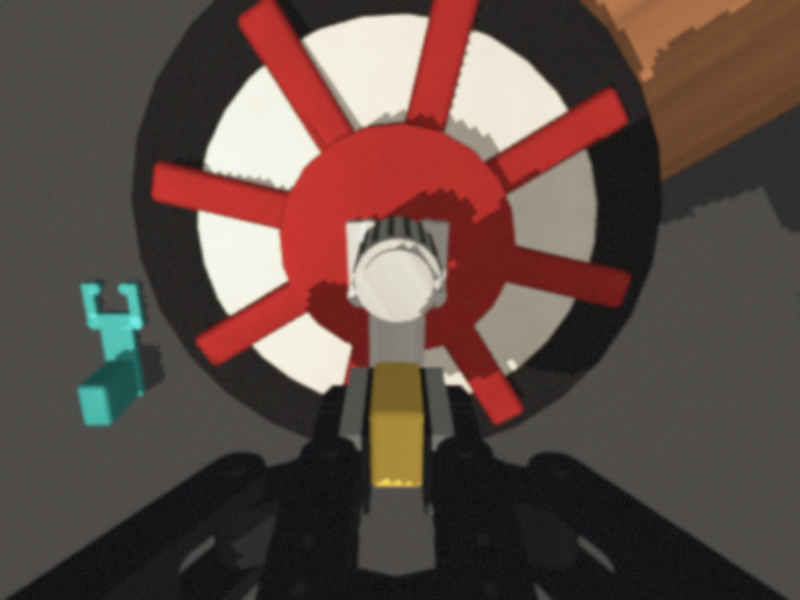

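The view shows the clip around the axle, jaws at (348,225) and (448,225) past the head at (397,280). The force peaked near 5 N, then the clip pulled itself in. A gentle further press to feel the hard stop, then release.

Run:
```python
from m import *
a=-0.6;u=np.array([np.cos(a),np.sin(a),0]);n=np.array([-u[1],u[0],0]);A=np.array([519.1,-71.5,0])
def st(s):
    t=manip.current_tcp_pos();f=np.array(manip.current_ft_force());print(s,round((t-A)@u,2),round((t-A)@n,2),t[2].round(2),"F u,n,z",(f@u).round(2),(f@n).round(2),f[2].round(2))
s=-43.0
while s<-38:
    h=manip.movel(A+s*u+[0,0,134.2],6,guard=7);manip.dwell(.1);st((s,h))
    if h or np.array(manip.current_ft_force())@u<-5:break
    s+=.5
t=manip.current_tcp_pos()
manip.movel(t-0.7*u,6);manip.dwell(.1);st("relax")
manip.ungrasp();manip.dwell(.2);st("open")
t=manip.current_tcp_pos();manip.movel([t[0],t[1],t[2]+90],120);manip.movel([*(t-60*u)[:2],t[2]+90],150);manip.dwell(.3)
c=manip.camera("wrist");k=manip.camera("side");pickle.dump((c,k),open("c6.pkl","wb"))
q=proj(k,[519,-71,130]).astype(int);im=np.hstack([cv2.resize(c["frame"],(400,300)),cv2.resize(k["frame"][q[1]-45:q[1]+45,q[0]-60:q[0]+60],(400,300),interpolation=cv2.INTER_CUBIC)])
cv2.imwrite("pics/j.png",im);print(manip.current_time())
```

```text
(-43.0, False) -43.15 0.0 134.18 F u,n,z 1.54 0.31 0.61
(-42.5, False) -42.82 -0.0 134.0 F u,n,z 0.44 0.87 0.32
(-42.0, False) -42.3 -0.06 134.0 F u,n,z -0.09 -1.27 -0.91
(-41.5, False) -41.9 -0.03 134.04 F u,n,z -1.17 -0.85 -0.21
(-41.0, False) -41.74 -0.04 133.96 F u,n,z -3.68 0.02 -0.59
(-40.5, False) -41.63 -0.04 133.9 F u,n,z -4.85 -0.28 -0.11
(-40.0, False) -41.55 -0.06 133.93 F u,n,z -6.43 0.24 2.28
relax -41.89 -0.07 133.97 F u,n,z -1.32 0.77 -0.47
open -42.26 -0.06 133.92 F u,n,z 0.41 -0.27 -0.61
25.7083
```

View pics/j.png

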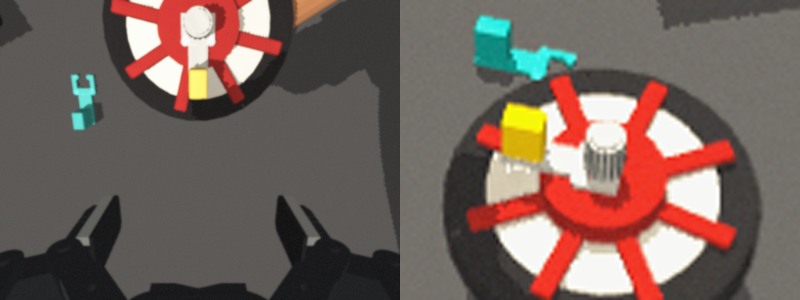

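The clip sits level at the hub face, around the axle below the head (side crop (580,160)). The hard stop was felt at about 5 N, and the gripper is open and clear.

```bash
python3 -c "
from cell import manip
print(manip.sign_off(),manip.current_time())"
```

```text
the job is handed in; nothing more can be done
the job is handed in; nothing more can be done
```

The steel clip is snapped into the axle groove against its hard stop, with the highest press reading about 6.5 N; the gripper has let go and is clear, and the job is handed in at about 26 s (no verdict was returned).

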